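Fit a drilling template over a hidden locating pin and hold it down

ROBOT

A 6-joint arm with a two-finger parallel gripper is mounted at the origin on the work surface. World frame = base frame: x ahead of the robot, y to its left, z up, the work surface at z = 0. Lengths are in mm, angles in rad, forces in N, time in s.
With the tool pointing down it reaches from about 275 to 750 mm from the base axis. Payload 10.2 kg.
Tool frame: the origin (TCP) lies midway between the tips of the shut fingers; the grasp point (between the pads) lies 19 mm behind it; z points along the fingers, y is the direction in which the jaws open and shut (so a half turn about z gives the same grasp; the last joint's range is limited). The gripper opens to 85 mm and grips with 20 to 120 N. Pads are 22 mm wide; open, the fingers measure 114 mm over their backs; the gripper's body (76 mm by 85 mm) begins 54 mm behind the grasp point. The pads swing forward as they close: fully open they stand 13 mm farther back than shut.
Start: joints at [-1.526, 0.313, 1.498, -0, 1.331, -0.223], TCP at [138.907, -506.296, 231.294] pointing down, gripper open.
Joint ranges: [-2.94, 2.94], [-0.97, 2.17], [0.19, 2.56], [-1.23, 4.37], [0.02, 3.11], [-2.88, 2.88]. Speed limits (rad/s): [2.39, 2.39, 3.01, 3.14, 3.14, 3.14].

INTERFACE

Orientations are given as a unit quaternion [w, x, y, z].
In Python, from rig import sense, optics, ctrl gives the robot as it stands.
- The arm moves only by the tool play_rows, never from a script. Its argument "plan" is a list of rows, each a list of 7 numbers: the shift along the world's x, y, z in mm, then the turn, a rotation vector about the world's x, y, z in rad, then the opening, from -1 (shut) to 1 (fully open), so that 0 is half open. A call has 1 to 5 rows; each row shifts and turns the pose as measured when the row begins; what a row does not reach is not made up. A row lasts 1/12 s, in which the tool goes at most 41.7 mm and 7.16 degrees, less where a joint would pass 70% of its speed; a pose out of reach is approached as far as the arm can. A call is refused whole if a number of a shift passes 41.7 or a number of a turn 0.125, either way. A call with a gripper value outside its range is refused whole. The fingers move at their own pace and stop on an object; "grip_force" is the grip in N (left out, the last holds). Time passes only in rows, so rows that do not move let the fingers close. It gives the time, the measured TCP pose, the force and the opening at its end, in the units of the state.
- sense(): the state, without advancing time (a new reading comes with each control period).
- optics.capture(name): name is "scene" or "top" or "wrist"; returns a dict with "img" (420x560x3 uint8, blue, green, red), "fx", "fy", "cx", "cy" (pixels), "dist" ([k1, k2, p1, p2, k3] as OpenCV has them; the pictures are not rectified), "world_to_cam" (4x4, takes a point from world to camera coordinates). Camera axes: x right, y up, looking along -z (the intrinsics and any distortion apply to the point x, -y, -z); pixel columns grow to the right and rows downward; lengths in mm; the calibration is good to about 2 mm. A picture is of the moment at which its call begins. There is no depth.
- ctrl.finish_job(): hands the job in, once; it reports no verdict.
The state is a dict: "time_s": time; "joints": joint angles; "dq": joint speeds; "tau": joint torques, N m; "eef_pos": TCP position; "ee_rot": TCP orientation; "force": force on the tool from outside, world axes, zero at the start; "wrist_torque": the same for the moment, N m; "grip_width": opening from 0.0 (shut) to 1.0 (fully open).
Only numpy, scipy, OpenCV 4.12 (cv2) and the standard library are available. Lean on these libraries where they do the work, as an engineer would, in place of code of your own. Each camera call takes 0.05 s, during which the arm holds its last target. There are 200 camera calls.

TASK

Pick up the blue drilling template by its black handle and set it down lightly on the tip of the jig's steel locating pin with the blind hole in its underside still a centimetre or two away from the pin; then slide it across, lined up with the jig's long side, until the hole drops over the pin, and press it fully down onto the jig's aluminium stops. Finish like that, still gripping the handle and holding the template pressed fully down ready for drilling: do not let go. Leave the glue bottle, hammer and offcut where they are.

Things in the scene. Friction and masses are not known exactly. Their poses are not given: they have to be found in the camera images.
- template: Loose drilling template, 0.25 to 0.45 kg: blue plastic plate 220 (x) x 110 (y) x 18 (z) mm with four brass bushings; on top in its middle a black bar handle 90 (x) x 26 (y) x 38 (z) mm. Origin: centre of the underside; z up. Total height 56 mm. It lies flat on the bench. Turned by half a turn it fits just as well.
- template_hole (a point): Mouth of the blind hole in the template's underside, at the template's origin, straight below the middle of the handle: 14 mm diameter, 18 mm deep, 2 mm chamfer round the mouth. It cannot be seen from above.
- template_grip (a point): Where to grip the handle: on its middle axis, 42 mm above the template's underside (24 mm above the plate's top, 14 mm below the handle's top). Fingers close across the handle, along the template's y (26 mm wide).
- bed: Jig, fixed to the bench: white base 250 (x, long side) x 150 (y) x 18 mm. Origin: centre of its underside, on the bench; z up. Two aluminium stops, 18 (x) x 100 (y) mm bars at x = +94 and -94 mm, tops 33 mm above the bench. Between them a dark walnut blank 150 x 100 x 14 mm on springs, its top 40 mm above the bench, with a 24 mm hole in its middle where the pin stands.
- pin_tip (a point): Tip of the steel locating pin, upright and fixed in the middle of the jig: 10 mm diameter, conical end (5 mm long, 4 mm across at the tip). The tip is 48 mm above the bench, 8 mm above the blank, so the template's underside rides on the tip until the hole is over it, then drops 8 mm onto the blank.
- carriage (a joint): How far the sprung walnut blank is pressed down, m: 0 = up (also under the template's own weight), 0.007 = template fully down on the stops, pin 15 mm inside the hole. It starts to move at about 7 N total downward load and reaches the stops at about 16 N (the template's own weight, 2.5 to 4.5 N, counts); it springs back when released.
- glue: Bystander: standing yellow glue bottle, 56 mm diameter, 170 mm tall, orange cap. Origin: centre of its foot.
- hammer: Bystander: hammer lying on the bench, about 300 mm long. Origin on its underside.
- offcut: Bystander: wooden offcut 160 x 45 x 30 mm lying on the bench. Origin: centre of its underside.
There are look-alikes about, which are no part of the job. Of the things like the template, leave any that is turquoise; of the rest the smaller one is meant.

How it is judged:
By the outcome, as a careful person would: the job done as asked, in the order asked, and still so for the second after the job is handed in, while the arm keeps its last pose, push and grip.
It also fails if it takes over 45 s, if anything falls off the work surface, if the arm or the gripper's body presses on something with over 40 N, if the wrist force passes 120 N, or if a joint passes its speed limit or range.

## Working session

There is one attempt and no reset: what is moved stays moved. The work goes in short steps, Python scripts to look and compute and a tool call to move; the robot and the scene stay as the last step left them, time stands still between calls to the robot, and variables do not carry over. Pictures are saved under pics/ and viewed, about 8 in all and at most 12, crops included, and the job is handed in when it is done.

Besides the shell and the picture viewer there is one more tool, called after "Call:" as name(argument=value, ...), one argument or row to a line, values as JSON. play_rows: Moves the arm, as the interface text tells. Its arguments: {"type":"object","properties":{"plan":{"type":"array"},"grip_force":{"type":"number"}},"required":["plan"]}

```bash
mkdir -p pics; ls
python3 - <<'E'
from rig import sense, optics, ctrl
import cv2,numpy as np
for n in ("top","scene"):
    c=optics.capture(n); cv2.imwrite(f"pics/{n}0.png",c["img"]); print(n,c["fx"],c["cx"],c["cy"],c["dist"],np.round(c["world_to_cam"],3).tolist())
s=sense();print(s)
E
```

```text
pics
top 405.47568852618724 274.63061099955564 212.61566523766595 [-0.01865324  0.          0.          0.          0.        ] [[0.012, -1.0, -0.022, 7.205], [0.992, 0.009, 0.125, -537.625], [-0.125, -0.023, 0.992, -1084.478], [0.0, 0.0, 0.0, 1.0]]
scene 405.2554584484345 286.4402962184408 211.8496803316028 [-0.11750943  0.          0.          0.          0.        ] [[0.032, 0.999, -0.012, -3.812], [-0.763, 0.033, 0.645, 385.827], [0.645, -0.012, 0.764, -1438.078], [0.0, 0.0, 0.0, 1.0]]
{'time_s': 0.1, 'joints': array([-1.52643945e+00,  3.13364558e-01,  1.49834522e+00, -8.25774782e-06,
        1.33100801e+00, -2.23403161e-01]), 'dq': array([ 0.00031141, -0.00156536, -0.00076093,  0.00073083, -0.00118052,
        0.00090973]), 'tau': array([ 2.86199822e-03, -4.12903798e+01, -2.60144144e+01, -2.32633938e-04,
        3.01663931e-03,  7.57681960e-06]), 'eef_pos': array([ 138.87459238, -506.06365997,  230.81337803]), 'ee_rot': array([-5.60672909e-04,  9.91051160e-01,  1.33481389e-01,  4.63014107e-05]), 'force': array([ 0.64622798, -0.81659534, -0.55482886]), 'wrist_torque': array([ 0.0101844 , -0.02736824, -0.00972867]), 'grip_width': 1.0014696735763413}
```

View pics/top0.png

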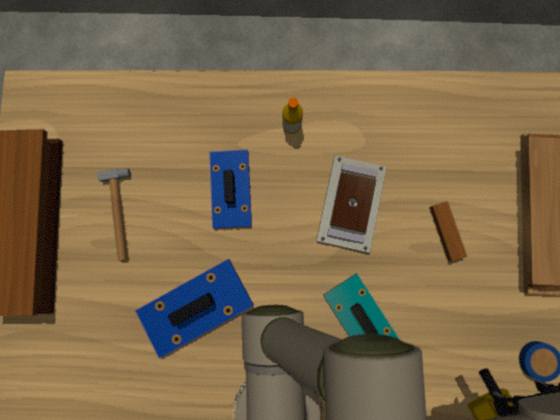

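View pics/scene0.png

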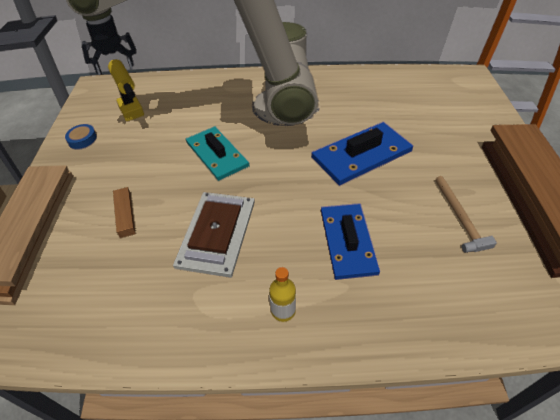

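Top view: the smaller blue template is at about (230,190), the jig at (352,204) with its pin at about (352,202), and the larger blue look-alike at (195,308). The turquoise one is at (362,310), the glue at (292,118), the offcut at (448,232) and the hammer at (118,215). The scene view agrees.

```bash
cat > h.py <<'E'
from rig import sense, optics, ctrl
import cv2,numpy as np
def K(c): return np.array([[c["fx"],0,c["cx"]],[0,c["fy"],c["cy"]],[0,0,1.]])
def ray(c,px):
    u=cv2.undistortPoints(np.float64(px).reshape(-1,1,2),K(c),np.float64(c["dist"]))[:,0]
    T=np.array(c["world_to_cam"]);R,t=T[:3,:3],T[:3,3]
    return -R.T@t,(np.c_[u[:,0],-u[:,1],-np.ones(len(u))])@R
def onz(c,px,z):
    o,d=ray(c,px); return o+d*((z-o[2])/d[:,2])[:,None]
def proj(c,P):
    T=np.array(c["world_to_cam"]);p=np.atleast_2d(P)@T[:3,:3].T+T[:3,3]
    return cv2.projectPoints(p*[1,-1,-1],np.zeros(3),np.zeros(3),K(c),np.float64(c["dist"]))[0][:,0]
def rect(c,mask,z,near=None):
    """largest (or nearest) blob -> hull on plane z: centre, sizes, long-axis angle"""
    cs=[k for k in cv2.findContours(mask,cv2.RETR_EXTERNAL,cv2.CHAIN_APPROX_NONE)[0] if cv2.contourArea(k)>400]
    if near is not None: cs.sort(key=lambda k:np.hypot(*(k[:,0].mean(0)-near)))
    else: cs.sort(key=cv2.contourArea,reverse=True)
    P=onz(c,cs[0][:,0],z)[:,:2].astype(np.float32)
    (x,y),(w,h),a=cv2.minAreaRect(cv2.convexHull(P))
    a=np.radians(a)+(0 if w>=h else np.pi/2); a=(a+np.pi/2)%np.pi-np.pi/2
    return np.round([x,y,max(w,h),min(w,h),a],3)
def hsv(c,lo,hi): return cv2.inRange(cv2.cvtColor(c["img"],cv2.COLOR_BGR2HSV),np.array(lo),np.array(hi))
BLUE=((108,120,40),(130,255,255)); WHITE=((0,0,110),(179,45,255)); BLACK=((0,0,0),(179,255,45))
E
python3 - <<'E'
from h import *
for n,t,b,p in(("top",(230,190),(352,204),(352,202)),("scene",(350,240),(215,233),(215,226))):
    c=optics.capture(n)
    print(n,"templ",rect(c,hsv(c,*BLUE),18,t))
    print("bed",rect(c,hsv(c,*WHITE),18,b),"pin",onz(c,[p],48).round(0))
s=sense()
from scipy.spatial.transform import Rotation as R
q=s["ee_rot"];print(R.from_quat(q[[1,2,3,0]]).as_matrix().round(3))
c=optics.capture("top");print("glue",onz(c,[(292,128)],0).round(),onz(c,[(293,103)],170).round())
E
```

```text
top templ [6.07487e+02 1.40297e+02 2.18812e+02 1.07624e+02 6.80000e-02]
bed [ 5.68678e+02 -2.00940e+02  2.46643e+02  1.47899e+02 -2.09000e-01] pin [[ 567. -198.   48.]]
scene templ [6.15820e+02 1.41437e+02 2.24854e+02 1.09702e+02 7.60000e-02]
bed [ 5.76267e+02 -1.99607e+02  2.57636e+02  1.50810e+02 -2.05000e-01] pin [[ 585. -195.   48.]]
[[ 0.964  0.265 -0.   ]
 [ 0.265 -0.964  0.001]
 [ 0.    -0.001 -1.   ]]
glue [[791. -34.   0.]] [[798. -33. 170.]]
```

Call:
play_rows(
  plan=[
    [23, 32, 0, 0, 0, -0.01, 1],
    [23, 32, 0, 0, 0, -0.01, 1],
    [23, 32, 0, 0, 0, -0.01, 1],
    [23, 32, 0, 0, 0, -0.01, 1],
    [23, 32, 0, 0, 0, -0.01, 1],
  ],
  grip_force=60,
)

```text
time_s: 0.67
eef_pos: [252.9, -344.1, 229.0]
ee_rot: [-0.001, 0.995, 0.103, -0.0]
force: [0.2, -0.4, -0.4]
grip_width: 1.001
```

Call:
play_rows(
  plan=[
    [23, 32, 0, 0, 0, -0.01, 1],
    [23, 32, 0, 0, 0, -0.01, 1],
    [23, 32, 0, 0, 0, -0.01, 1],
    [23, 32, 0, 0, 0, -0.01, 1],
    [23, 32, 0, 0, 0, -0.01, 1],
  ],
)

```text
time_s: 1.08
eef_pos: [371.0, -175.0, 229.5]
ee_rot: [-0.0, 0.997, 0.075, 0.0]
force: [-0.0, -0.8, 0.1]
grip_width: 0.992
```

Call:
play_rows(
  plan=[
    [23, 32, 0, 0, 0, -0.01, 1],
    [23, 32, 0, 0, 0, -0.01, 1],
    [23, 32, 0, 0, 0, -0.01, 1],
    [23, 32, 0, 0, 0, -0.01, 1],
    [23, 32, 0, 0, 0, -0.01, 1],
  ],
)

```text
time_s: 1.5
eef_pos: [489.8, -4.6, 230.3]
ee_rot: [0.001, 0.999, 0.049, 0.001]
force: [0.0, -2.4, 0.0]
grip_width: 1.0
```

Call:
play_rows(
  plan=[
    [24, 28, -10, 0, 0, -0.006, 1],
    [24, 28, -10, 0, 0, -0.006, 1],
    [24, 28, -10, 0, 0, -0.006, 1],
    [24, 28, -10, 0, 0, -0.006, 1],
    [20, 26, -10, 0, 0, -0.004, 1],
  ],
)

```text
time_s: 1.92
eef_pos: [611.0, 144.0, 179.9]
ee_rot: [0.001, 0.999, 0.036, 0.004]
force: [0.5, -1.2, 0.6]
grip_width: 1.004
```

Call:
play_rows(
  plan=[
    [0, 0, -5, 0, 0, 0, 1],
    [0, 0, 0, 0, 0, 0, 1],
    [0, 0, 0, 0, 0, 0, 1],
  ],
)

```text
time_s: 2.17
eef_pos: [611.7, 149.3, 169.8]
ee_rot: [0.001, 0.999, 0.039, 0.001]
force: [-0.5, -0.4, -0.1]
grip_width: 1.001
```

Run:
```python
from h import *
c=optics.capture("wrist"); s=sense(); print(s["eef_pos"],s["ee_rot"],s["joints"])
im=c["img"].copy()
print("templ",rect(c,hsv(c,*BLUE),18))
print(proj(c,[[609,140.5,56],[609,140.5,18]]))
cv2.imwrite("pics/w1.png",im)
```

```text
[611.57258655 148.82116035 169.989593  ] [8.26742060e-04 9.99262327e-01 3.83829588e-02 9.30657209e-04] [ 0.05355495  0.5904487   1.24228018 -0.00174175  1.30702813  1.548019  ]
templ [6.10326e+02 1.43452e+02 2.19210e+02 1.09398e+02 7.00000e-02]
[[285.57030382 210.40382143]
 [284.19402236 199.43353565]]
```

View pics/w1.png

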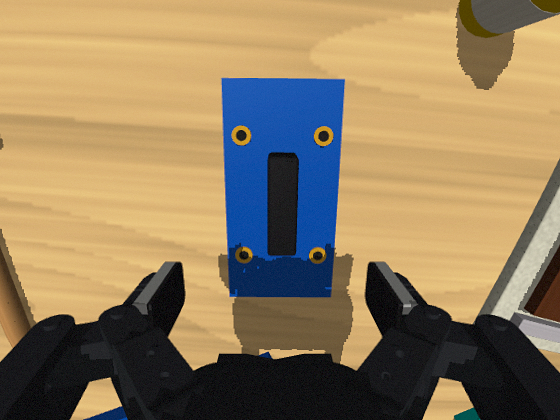

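Wrist view: the plate spans (222,78)–(344,297), fully visible, with the handle centred at about (283,204). It measures 219x109 mm at (610,143), yaw 0.07, consistent with the other views. Descending.

Call:
play_rows(
  plan=[
    [-1, -3, -30, 0, 0, -0.004, 1],
    [-0.5, -3, -35, 0, 0, -0.003, 1],
    [0, 0, -30, 0, 0, 0, 1],
    [0, 0, -20, 0, 0, 0, 1],
    [0, 0, -5, 0, 0, 0, 1],
  ],
)

```text
time_s: 2.63
eef_pos: [610.8, 137.3, 54.1]
ee_rot: [0.001, 0.999, 0.032, 0.008]
force: [-0.2, 0.1, -0.6]
grip_width: 0.999
```

Call:
play_rows(
  plan=[
    [0, 0, 0, 0, 0, 0, 1],
  ],
)

```text
time_s: 2.72
eef_pos: [610.3, 136.3, 53.9]
ee_rot: [0.001, 0.999, 0.031, 0.007]
force: [0.6, -0.8, 0.2]
grip_width: 1.003
```

```bash
cat > d.py <<'E'
import sys,numpy as np
from rig import sense
from scipy.spatial.transform import Rotation as R
x,y,z,a=map(float,sys.argv[1:5]); s=sense(); q=s["ee_rot"]
T=R.from_euler("z",a)*R.from_quat([1,0,0,0]); d=T*R.from_quat(q[[1,2,3,0]]).inv()
print("pos",s["eef_pos"].round(1),"shift",(np.array([x,y,z])-s["eef_pos"]).round(1),"turn",d.as_rotvec().round(4),"F",s["force"].round(1),"M",s["wrist_torque"].round(2),"w",round(s["grip_width"],3),"t",round(s["time_s"],2))
E
python3 d.py 610 142.5 22 0.07
```

```text
pos [610.3 136.3  53.9] shift [ -0.3   6.2 -31.9] turn [0.0018 0.0138 0.0076] F [ 0.6 -0.8  0.2] M [-0.01 -0.02 -0.02] w 1.003 t 2.72
```

Call:
play_rows(
  plan=[
    [0, 6, -8, 0.001, 0.012, 0.007, 1],
    [0, 2, -10, 0, 0.004, 0.002, 1],
    [0, 0, -6, 0, 0, 0, 1],
    [0, 0, 0, 0, 0, 0, 1],
  ],
)

```text
time_s: 3.05
eef_pos: [612.6, 144.1, 33.3]
ee_rot: [0.0, 0.999, 0.035, 0.002]
force: [0.1, -0.5, -0.2]
grip_width: 0.998
```

```bash
python3 d.py 610 142.5 22 0.07
```

```text
pos [612.6 144.1  33.3] shift [ -2.6  -1.6 -11.3] turn [ 0.0004  0.0039 -0.0009] F [ 0.1 -0.5 -0.2] M [ 0.04 -0.03 -0.  ] w 0.998 t 3.05
```

Call:
play_rows(
  plan=[
    [-2, -1.5, -7, 0, 0.003, 0, 1],
    [-0.5, 0, -5, 0, 0.001, 0, 1],
    [0, 0, 0, 0, 0, 0, 1],
  ],
)

```text
time_s: 3.3
eef_pos: [610.5, 142.7, 21.2]
ee_rot: [0.0, 0.999, 0.036, 0.001]
force: [-0.3, 0.2, -1.1]
grip_width: 0.995
```

```bash
python3 d.py 610 142.5 22 0.07
```

```text
pos [610.5 142.7  21.2] shift [-0.5 -0.2  0.8] turn [ 0.0004  0.0016 -0.0014] F [-0.3  0.2 -1.1] M [-0.01  0.03 -0.  ] w 0.995 t 3.3
```

Call:
play_rows(
  plan=[
    [0, 0, 0.8, 0, 0.001, 0, 0],
    [0, 0, 0, 0, 0, 0, -0.5],
    [0, 0, 0, 0, 0, 0, -1],
    [0, 0, 0, 0, 0, 0, -1],
    [0, 0, 0, 0, 0, 0, -1],
  ],
  grip_force=80,
)

```text
time_s: 3.72
eef_pos: [610.7, 142.6, 22.7]
ee_rot: [0.0, 0.999, 0.036, 0.001]
force: [-1.1, -9.7, 19.9]
grip_width: 0.305
```

Call:
play_rows(
  plan=[
    [0, 0, 0, 0, 0, 0, -1],
    [0, 0, 0, 0, 0, 0, -1],
    [0, 0, 0, 0, 0, 0, -1],
    [0, 0, 0, 0, 0, 0, -1],
  ],
)

```text
time_s: 4.05
eef_pos: [610.9, 142.5, 22.9]
ee_rot: [0.0, 0.999, 0.036, 0.001]
force: [-0.5, -0.5, 0.6]
grip_width: 0.289
```

```bash
python3 d.py 610 142.5 22 0.07; python3 -c "
from h import *
c=optics.capture('wrist');print(rect(c,hsv(c,*BLUE),18))"
```

```text
pos [610.9 142.5  22.9] shift [-0.9 -0.  -0.9] turn [ 0.0006  0.0018 -0.0014] F [-0.5 -0.5  0.6] M [-0.02  0.02  0.03] w 0.289 t 4.05
[6.53268e+02 1.46610e+02 1.33667e+02 1.09582e+02 7.00000e-02]
```

Call:
play_rows(
  plan=[
    [0, 0, 6, 0, 0, 0, -1],
    [0, 0, 15, 0, 0, 0, -1],
    [0, 0, 25, 0, 0, 0, -1],
    [0, 0, 30, 0, 0, 0, -1],
    [-5, -10, 25, 0, 0, -0.01, -1],
  ],
)

```text
time_s: 4.52
eef_pos: [600.3, 133.4, 119.5]
ee_rot: [-0.0, 0.999, 0.031, -0.008]
force: [0.9, 0.2, -2.8]
grip_width: 0.293
```

Call:
play_rows(
  plan=[
    [-16, -24, 8, 0, 0, -0.023, -1],
    [-16, -24, 8, 0, 0, -0.023, -1],
    [-16, -24, 0, 0, 0, -0.023, -1],
    [-16, -24, 0, 0, 0, -0.023, -1],
    [-16, -24, 0, 0, 0, -0.023, -1],
  ],
)

```text
time_s: 4.93
eef_pos: [519.0, 12.6, 142.4]
ee_rot: [-0.0, 1.0, -0.026, -0.004]
force: [-0.3, -0.3, -4.0]
grip_width: 0.295
```

Call:
play_rows(
  plan=[
    [-16, -24, 0, 0, 0, -0.023, -1],
    [-16, -24, 0, 0, 0, -0.023, -1],
    [-16, -24, 0, 0, 0, -0.023, -1],
    [-16, -24, 0, 0, 0, -0.023, -1],
    [-8, -12, 0, 0, 0, -0.01, -1],
  ],
)

```text
time_s: 5.35
eef_pos: [440.0, -100.4, 142.8]
ee_rot: [-0.001, 0.997, -0.08, -0.005]
force: [0.3, 0.0, -3.1]
grip_width: 0.294
```

```bash
python3 d.py 420 -168 140 -0.207
```

```text
pos [ 440.  -100.4  142.8] shift [-20.  -67.6  -2.8] turn [-0.0027 -0.0095 -0.0474] F [ 0.3  0.  -3.1] M [-0.02 -0.03 -0.  ] w 0.294 t 5.35
```

Call:
play_rows(
  plan=[
    [-5, -22, 0, 0, -0.003, -0.02, -1],
    [-5, -22, 0, 0, -0.003, -0.015, -1],
    [-5, -18, 0, 0, -0.003, -0.01, -1],
    [-2, -4, 0, 0, 0, 0, -1],
    [0, 0, 0, 0, 0, 0, -1],
  ],
)

```text
time_s: 5.77
eef_pos: [418.8, -170.5, 143.3]
ee_rot: [-0.002, 0.994, -0.105, -0.001]
force: [-0.2, 0.3, -4.4]
grip_width: 0.294
```

```bash
python3 d.py 420 -168 140 -0.207
python3 - <<'E'
from h import *
c=optics.capture("wrist"); cv2.imwrite("pics/w2.png",c["img"]); t=optics.capture("top"); cv2.imwrite("pics/t2.png",t["img"])
print(proj(c,[[571,-200,48]]))
E
```

```text
pos [ 418.8 -170.5  143.3] shift [ 1.2  2.5 -3.3] turn [-0.0038 -0.002   0.0044] F [-0.2  0.3 -4.4] M [ 0.06 -0.01 -0.02] w 0.294 t 5.77
[[272.19032311  -7.53462314]]
```

View pics/w2.png

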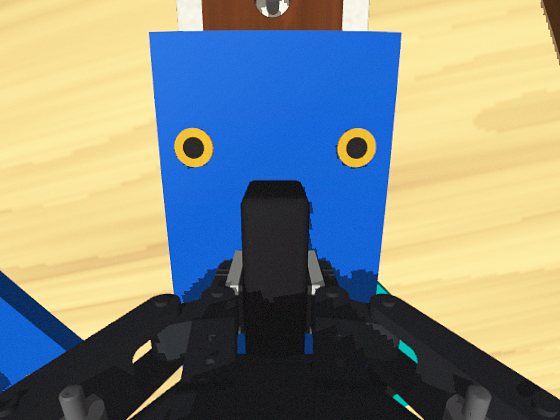

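Wrist view: the held template fills the centre, with its far edge at row 30. The jig's pin hole is just visible at about (273,5), laterally on the prediction. Moving 12 mm ahead to bring the pin tip into view.

Call:
play_rows(
  plan=[
    [6, 0, 0, -0.003, -0.002, 0.003, -1],
    [5, 0, 0, 0, 0, 0, -1],
    [0, 0, 0, 0, 0, 0, -1],
  ],
)

```text
time_s: 6.12
eef_pos: [431.9, -167.1, 143.4]
ee_rot: [-0.001, 0.995, -0.102, 0.0]
force: [-0.3, -0.2, -3.9]
grip_width: 0.29
```

```bash
python3 d.py 420 -168 140 -0.207
python3 - <<'E'
from h import *
c=optics.capture("wrist"); t=optics.capture("top")
print(proj(c,[[571,-200,48]]),proj(t,[[571,-200,48]]))
print("bed top",rect(t,hsv(t,*WHITE),18,(352,204)))
a=cv2.resize(c["img"][0:50,190:360],None,fx=4,fy=4,interpolation=cv2.INTER_CUBIC)
b=cv2.resize(t["img"][170:240,310:395],None,fx=8,fy=8,interpolation=cv2.INTER_CUBIC)[0:390]
im=np.zeros((600,680,3),np.uint8); im[:200,:680]=a; im[200:590,:680]=b; cv2.imwrite("pics/m3.png",im)
E
```

```text
pos [ 431.9 -167.1  143.4] shift [-11.9  -0.9  -3.4] turn [-0.0014  0.0003 -0.0034] F [-0.3 -0.2 -3.9] M [0.04 0.01 0.  ] w 0.29 t 6.12
[[282.50544508  12.66587675]] [[352.87645348 200.51324165]]
bed top [ 5.68934e+02 -2.01829e+02  2.45974e+02  1.49390e+02 -2.11000e-01]
```

View pics/m3.png

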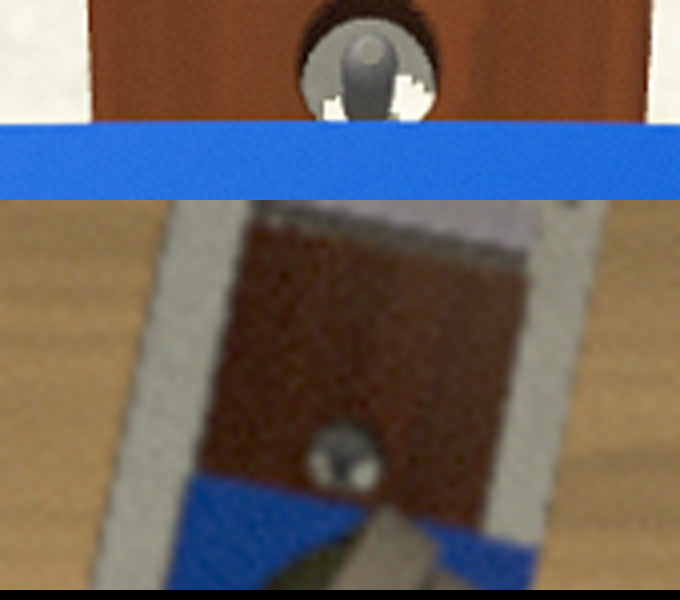

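The pin tip sits at wrist pixel (282.5,11.2), predicted (282.5,12.7), and at top pixel (353,201.5), predicted (352.9,200.5). So the pin is at about (571.5,-200). I'll go to a point 15 mm short along the jig axis, (556.8,-196.9).

Call:
play_rows(
  plan=[
    [22, -5, -6, 0, 0, -0.001, -1],
    [25, -6, -12, 0, 0, -0.001, -1],
    [25, -6, -12, 0, 0, -0.001, -1],
    [22, -5, -12, 0, 0, 0, -1],
    [12, -3, -5, 0, 0, 0, -1],
  ],
)

```text
time_s: 6.63
eef_pos: [540.5, -190.9, 95.3]
ee_rot: [-0.0, 0.995, -0.102, 0.0]
force: [-0.2, -0.1, -3.4]
grip_width: 0.291
```

Call:
play_rows(
  plan=[
    [0, 0, 0, 0, 0, 0, -1],
  ],
)

```text
time_s: 6.72
eef_pos: [541.8, -190.8, 93.8]
ee_rot: [-0.001, 0.995, -0.102, -0.0]
force: [-0.1, 0.8, -4.1]
grip_width: 0.29
```

```bash
python3 d.py 556.8 -196.9 80 -0.207
```

```text
pos [ 541.8 -190.8   93.8] shift [ 15.   -6.1 -13.8] turn [-0.0014 -0.0007 -0.0029] F [-0.1  0.8 -4.1] M [-0.01 -0.06 -0.01] w 0.29 t 6.72
```

Call:
play_rows(
  plan=[
    [7, -3, -5, -0.001, 0, -0.002, -1],
    [6, -2.5, -5, 0, 0, -0.001, -1],
    [1, -0.5, -4, 0, 0, 0, -1],
    [0, 0, 0, 0, 0, 0, -1],
  ],
)

```text
time_s: 7.05
eef_pos: [555.0, -195.7, 78.5]
ee_rot: [-0.001, 0.995, -0.103, -0.002]
force: [0.3, 0.6, -3.7]
grip_width: 0.292
```

```bash
python3 d.py 556.8 -196.9 71 -0.207
```

```text
pos [ 555.  -195.7   78.5] shift [ 1.8 -1.2 -7.5] turn [-0.0018 -0.0036 -0.0013] F [ 0.3  0.6 -3.7] M [-0.01 -0.02 -0.02] w 0.292 t 7.05
```

Call:
play_rows(
  plan=[
    [1, -0.8, -3, -0.002, -0.003, -0.001, -1],
    [0.5, 0, -2, 0, 0, 0, -1],
    [0, 0, 0, 0, 0, 0, -1],
  ],
)

```text
time_s: 7.3
eef_pos: [555.7, -196.3, 73.7]
ee_rot: [0.0, 0.995, -0.103, -0.0]
force: [-0.4, -0.8, -3.6]
grip_width: 0.292
```

Call:
play_rows(
  plan=[
    [0, 0, -0.6, 0, 0, 0, -1],
    [0, 0, 0, 0, 0, 0, -1],
  ],
)

```text
time_s: 7.47
eef_pos: [555.5, -196.3, 73.4]
ee_rot: [0.0, 0.995, -0.103, -0.0]
force: [-0.1, -0.6, -3.3]
grip_width: 0.295
```

Call:
play_rows(
  plan=[
    [0, 0, -0.6, 0, 0, 0, -1],
    [0, 0, 0, 0, 0, 0, -1],
  ],
)

```text
time_s: 7.63
eef_pos: [555.4, -196.3, 73.2]
ee_rot: [0.0, 0.995, -0.103, 0.0]
force: [1.2, 0.3, -3.4]
grip_width: 0.293
```

```bash
python3 d.py 556.8 -196.9 71 -0.207
```

```text
pos [ 555.4 -196.3   73.2] shift [ 1.4 -0.6 -2.2] turn [ 0.0008  0.0002 -0.    ] F [ 1.2  0.3 -3.4] M [-0.05  0.03 -0.04] w 0.293 t 7.63
```

Call:
play_rows(
  plan=[
    [0, 0, -1, 0, 0, 0, -1],
    [0, 0, -0.5, 0, 0, 0, -1],
    [0, 0, 0, 0, 0, 0, -1],
  ],
)

```text
time_s: 7.88
eef_pos: [555.5, -196.3, 71.8]
ee_rot: [0.0, 0.995, -0.103, 0.0]
force: [0.2, -0.0, -3.9]
grip_width: 0.291
```

Call:
play_rows(
  plan=[
    [0, 0, -0.8, 0, 0, 0, -1],
    [0, 0, 0, 0, 0, 0, -1],
  ],
)

```text
time_s: 8.05
eef_pos: [555.6, -196.4, 70.9]
ee_rot: [0.001, 0.995, -0.103, 0.0]
force: [-0.4, 0.3, -4.0]
grip_width: 0.292
```

Call:
play_rows(
  plan=[
    [0, 0, -0.8, 0, 0, 0, -1],
    [0, 0, 0, 0, 0, 0, -1],
  ],
)

```text
time_s: 8.22
eef_pos: [555.7, -196.4, 70.8]
ee_rot: [0.001, 0.995, -0.103, 0.001]
force: [-1.3, 0.8, -3.4]
grip_width: 0.295
```

Call:
play_rows(
  plan=[
    [0, 0, -0.8, 0, 0, 0, -1],
    [0, 0, 0, 0, 0, 0, -1],
  ],
)

```text
time_s: 8.38
eef_pos: [555.8, -196.5, 70.7]
ee_rot: [0.001, 0.995, -0.103, 0.001]
force: [-1.5, 0.8, -1.8]
grip_width: 0.294
```

Call:
play_rows(
  plan=[
    [0, 0, -0.8, 0, 0, 0, -1],
    [0, 0, 0, 0, 0, 0, -1],
  ],
)

```text
time_s: 8.55
eef_pos: [555.8, -196.5, 70.6]
ee_rot: [0.001, 0.995, -0.103, 0.001]
force: [-2.0, 0.5, 0.8]
grip_width: 0.295
```

```bash
python3 d.py 556.8 -196.9 71 -0.207
```

```text
pos [ 555.8 -196.5   70.6] shift [ 1.  -0.4  0.4] turn [ 0.002   0.0018 -0.0003] F [-2.   0.5  0.8] M [0.13 0.41 0.04] w 0.295 t 8.55
```

Contact is light: the vertical force rose by about 4.5 N at underside z≈47.8, as it should on the tip, with the hole about 16 mm from the pin. Sliding along the jig axis with a slight down bias.

Call:
play_rows(
  plan=[
    [2.5, -0.5, -0.3, 0.001, 0.001, 0, -1],
    [2.5, -0.5, -0.3, 0, 0, 0, -1],
    [0, 0, -0.3, 0, 0, 0, -1],
  ],
)

```text
time_s: 8.8
eef_pos: [560.3, -197.5, 70.5]
ee_rot: [0.0, 0.995, -0.103, -0.001]
force: [-0.2, 1.4, 3.5]
grip_width: 0.291
```

```bash
python3 d.py 571.5 -200 70.5 -0.207
```

```text
pos [ 560.3 -197.5   70.5] shift [11.2 -2.5 -0. ] turn [ 0.0008 -0.0012 -0.0005] F [-0.2  1.4  3.5] M [ 0.19 -0.15  0.05] w 0.291 t 8.8
```

Call:
play_rows(
  plan=[
    [2.5, -0.55, 0, 0, 0, 0, -1],
    [2.5, -0.55, -0.2, 0, 0, 0, -1],
    [0, 0, -0.2, 0, 0, 0, -1],
  ],
)

```text
time_s: 9.05
eef_pos: [565.4, -198.8, 70.3]
ee_rot: [0.0, 0.995, -0.103, -0.001]
force: [-0.7, 1.1, 2.2]
grip_width: 0.29
```

Call:
play_rows(
  plan=[
    [2, -0.45, -0.2, 0, 0, 0, -1],
    [0, 0, -0.3, 0, 0, 0, -1],
  ],
)

```text
time_s: 9.22
eef_pos: [567.7, -199.3, 69.2]
ee_rot: [0.0, 0.995, -0.103, -0.001]
force: [0.0, -0.5, -3.6]
grip_width: 0.291
```

```bash
python3 d.py 571.5 -200 70.5 -0.207
```

```text
pos [ 567.7 -199.3   69.2] shift [ 3.8 -0.7  1.3] turn [ 0.0007 -0.002  -0.0005] F [ 0.  -0.5 -3.6] M [-0.01 -0.08  0.01] w 0.291 t 9.22
```

The contact force vanished and z fell, so the tip is entering the hole mouth. Continuing to the centre while lowering.

Call:
play_rows(
  plan=[
    [2, -0.4, -0.6, 0, -0.001, 0, -1],
    [1, -0.2, -0.6, 0, 0, 0, -1],
    [0, 0, -0.5, 0, 0, 0, -1],
  ],
)

```text
time_s: 9.47
eef_pos: [571.0, -199.8, 65.6]
ee_rot: [0.0, 0.995, -0.103, -0.001]
force: [0.3, 0.6, -4.3]
grip_width: 0.293
```

Call:
play_rows(
  plan=[
    [0.5, 0, -1, 0, 0, 0, -1],
    [0, 0, -1, 0, 0, 0, -1],
    [0, 0, 0, 0, 0, 0, -1],
  ],
)

```text
time_s: 9.72
eef_pos: [571.5, -199.7, 63.0]
ee_rot: [-0.0, 0.995, -0.103, -0.001]
force: [-1.2, 0.9, -0.9]
grip_width: 0.296
```

```bash
python3 d.py 571.5 -200 63 -0.207
```

```text
pos [ 571.5 -199.7   63. ] shift [ 0.  -0.3  0. ] turn [-0.0004 -0.002  -0.0004] F [-1.2  0.9 -0.9] M [ 0.02  0.11 -0.04] w 0.296 t 9.72
```

On the blank with the pin in the hole (underside at about 40.1 mm). Now pressing down.

Call:
play_rows(
  plan=[
    [0, 0, -1.5, 0, -0.001, 0, -1],
    [0, 0, -1.5, 0, 0, 0, -1],
    [0, 0, -1.5, 0, 0, 0, -1],
  ],
  grip_force=100,
)

```text
time_s: 9.97
eef_pos: [571.5, -199.7, 60.3]
ee_rot: [0.0, 0.995, -0.103, -0.0]
force: [-4.8, 2.2, 6.8]
grip_width: 0.293
```

Call:
play_rows(
  plan=[
    [0, 0, -1.5, 0, 0, 0, -1],
    [0, 0, -1.5, 0, 0, 0, -1],
  ],
)

```text
time_s: 10.13
eef_pos: [571.6, -199.7, 58.8]
ee_rot: [0.0, 0.995, -0.103, 0.0]
force: [-6.4, 2.1, 8.3]
grip_width: 0.29
```

```bash
python3 d.py 571.5 -199.7 56 -0.207
```

```text
pos [ 571.6 -199.7   58.8] shift [-0.1  0.  -2.8] turn [ 0.0007  0.0004 -0.0005] F [-6.4  2.1  8.3] M [ 0.42  0.75 -0.02] w 0.29 t 10.13
```

Side force of -6.4 N in x: the template is a little too far along +x. I'll ease back while pressing on.

Call:
play_rows(
  plan=[
    [-1, 0.3, -0.8, 0, 0, 0, -1],
    [-1, 0.3, -1, 0, 0, 0, -1],
    [0, 0, -1, 0, 0, 0, -1],
  ],
)

```text
time_s: 10.38
eef_pos: [571.7, -199.8, 59.5]
ee_rot: [0.001, 0.995, -0.103, 0.004]
force: [-7.2, 1.2, 8.0]
grip_width: 0.293
```

```bash
python3 d.py 571.5 -199.7 56 -0.207
```

```text
pos [ 571.7 -199.8   59.5] shift [-0.2  0.1 -3.5] turn [ 0.0033  0.0072 -0.0003] F [-7.2  1.2  8. ] M [0.68 1.52 0.03] w 0.293 t 10.38
```

Run:
```python
from h import *
c=optics.capture("scene"); w=optics.capture("wrist")
print("tmpl yaw etc",rect(c,hsv(c,*BLUE),54,(215,225)))
a=cv2.resize(c["img"][150:300,140:300],None,fx=3.75,fy=3.75,interpolation=cv2.INTER_CUBIC)[:, :600]
b=cv2.resize(w["img"],(200*14//10,210)); im=np.zeros((590,800,3),np.uint8); im[:562,:600]=a[:562]; im[:150,600:]=cv2.resize(w["img"],(200,150)); cv2.imwrite("pics/s4.png",im)
cv2.imwrite("pics/w4.png",w["img"])
```

```text
tmpl yaw etc [ 5.76995e+02 -1.97107e+02  2.30127e+02  1.13483e+02 -2.05000e-01]
```

View pics/s4.png

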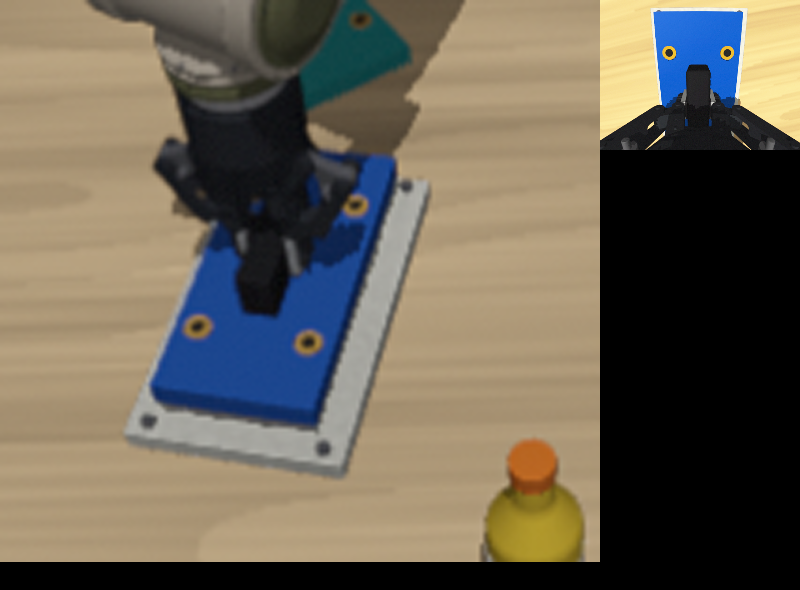

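The scene crop shows the template square over the jig and low on the blank, with even white margins; nothing is caught underneath. I'll level the tool first, then shift in -x.

Call:
play_rows(
  plan=[
    [-2, 0.4, 0, 0.003, 0.007, 0, -1],
    [-1, 0.2, 0, 0.002, 0.004, 0, -1],
    [0, 0, 0, 0, 0.002, 0, -1],
  ],
)

```text
time_s: 10.73
eef_pos: [571.2, -199.8, 62.5]
ee_rot: [0.0, 0.995, -0.103, 0.001]
force: [-4.2, 2.3, 2.7]
grip_width: 0.294
```

```bash
python3 d.py 571.5 -199.7 56 -0.207
```

```text
pos [ 571.2 -199.8   62.5] shift [ 0.3  0.1 -6.5] turn [ 0.001   0.0015 -0.0001] F [-4.2  2.3  2.7] M [ 0.24  0.73 -0.04] w 0.294 t 10.73
```

Call:
play_rows(
  plan=[
    [-0.6, 0, -2.5, 0.001, 0.002, 0, -1],
    [-0.6, 0, -3, 0.001, 0.002, 0, -1],
    [-0.6, 0, -3, 0.001, 0.002, 0, -1],
  ],
)

```text
time_s: 10.98
eef_pos: [571.2, -199.8, 56.5]
ee_rot: [-0.0, 0.995, -0.103, 0.0]
force: [-2.9, 3.3, 10.2]
grip_width: 0.291
```

```bash
python3 d.py 571.5 -199.7 56 -0.207
```

```text
pos [ 571.2 -199.8   56.5] shift [ 0.3  0.1 -0.5] turn [-0.0002  0.0009 -0.0002] F [-2.9  3.3 10.2] M [ 0.39  0.49 -0.05] w 0.291 t 10.98
```

Call:
play_rows(
  plan=[
    [-0.3, 0, -2.5, 0, 0.001, 0, -1],
    [-0.3, 0, -2.5, 0, 0.001, 0, -1],
  ],
)

```text
time_s: 11.15
eef_pos: [571.2, -199.9, 55.9]
ee_rot: [0.0, 0.995, -0.103, 0.0]
force: [-12.9, 5.9, 28.8]
grip_width: 0.291
```

Call:
play_rows(
  plan=[
    [0, 0, -2.5, 0, 0.001, 0, -1],
    [0, 0, -2.5, 0, 0.001, 0, -1],
  ],
)

```text
time_s: 11.32
eef_pos: [571.2, -199.8, 55.9]
ee_rot: [0.001, 0.995, -0.103, -0.0]
force: [-13.4, 4.8, 23.8]
grip_width: 0.291
```

```bash
python3 d.py 571.5 -199.7 56 -0.207
```

```text
pos [ 571.2 -199.8   55.9] shift [0.3 0.1 0.1] turn [ 0.002  -0.0006 -0.0008] F [-13.4   4.8  23.8] M [ 1.16  1.71 -0.16] w 0.291 t 11.32
```

It's on the stops: TCP z stays at 55.9 (underside 33.0 mm) with fz at 24–29 N. One last check that it holds.

Run:
```python
from h import *
for i in range(8): c=optics.capture("wrist"); s=sense(); print(s["eef_pos"].round(1),s["force"].round(1),round(s["grip_width"],3))
t=optics.capture("scene")
m=np.zeros((420,800,3),np.uint8); m[:,:400]=cv2.resize(c["img"],(400,300))[:, :].copy().repeat(1,0) if 0 else cv2.copyMakeBorder(cv2.resize(c["img"],(400,300)),0,120,0,0,cv2.BORDER_CONSTANT); m[:,400:]=cv2.resize(t["img"][120:320,60:250],(400,420)); cv2.imwrite("pics/f5.png",m)
```

```text
[ 571.2 -199.8   55.9] [-12.8   5.6  24.9] 0.292
[ 571.2 -199.9   55.9] [-12.5   4.4  25. ] 0.29
[ 571.2 -199.8   55.9] [-12.    6.1  24.8] 0.291
[ 571.2 -199.8   55.8] [-12.7   5.5  24.5] 0.292
[ 571.2 -199.9   55.9] [-12.9   5.4  23.9] 0.29
[ 571.2 -199.9   55.9] [-12.6   4.6  24.2] 0.287
[ 571.2 -199.9   55.9] [-12.7   5.3  24.8] 0.284
[ 571.2 -199.8   55.9] [-12.1   5.4  23.8] 0.294
```

View pics/f5.png

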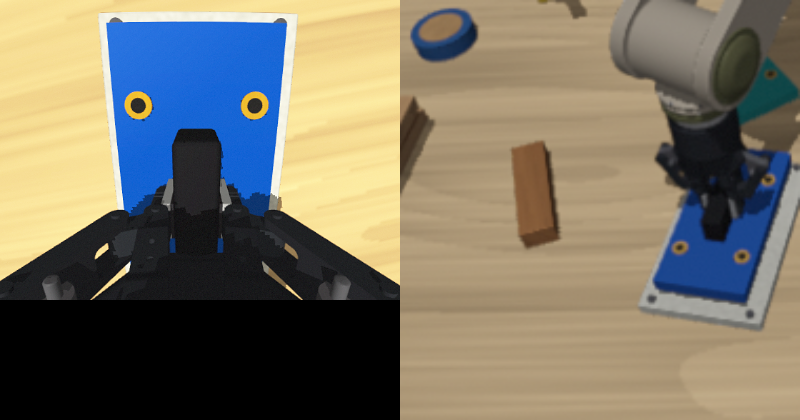

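The template sits square on the jig and held steady for 0.4 s. Handing in.

```bash
python3 -c "
from rig import ctrl;print(ctrl.finish_job())"
```

```text
the job is handed in; nothing more can be done
None
```

The template is fully down on the jig, still gripped and pressed, and the job is handed in at about 12 s of the 45 s allowed. No verdict is reported.

- **Pick-up and set-down:** I gripped the smaller blue template by its handle. I set it on the pin tip with about 4.5 N, the hole about 16 mm short of the pin.
- **Slide and press:** I slid it along the jig's long axis until the hole dropped over the pin, then pressed it down.
- **Last checks:** Underside at 33.0 mm, the height of the stops, with a push of about 24–25 N (roughly 28 N with the template's weight). It was steady over eight readings, and the grip was firm. The pictures show it square on the jig. I never moved near the glue bottle, hammer or offcut, and the offcut looked undisturbed in the last picture; the other two weren't in it.
- **What disagreed:** The press met a sideways force, about 7 N at first and still about 13 N at the end. It is probably friction or light contact with the pin. On the first press, easing back did not shift the template and the tool tilted by about 0.007 rad. I levelled it and it then went down fully. During that pause the blank sprang back to nearly unpressed before the final press.

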